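# Hold a bulldog clip open over the recipe card

### The arm

A 6-joint arm with a two-finger parallel gripper is mounted at the origin on the work surface. World frame = base frame: x ahead of the robot, y to its left, z up, the work surface at z = 0. Lengths are in mm, angles in degrees, forces in N, time in s.
With the tool pointing down it reaches from about 325 to 850 mm from the base axis. Payload 4.4 kg.
Tool frame: the origin (TCP) lies at the very end of the fingers, on their centre line; the grasp point (between the pads) lies 19 mm behind it (robot.tcp_to_grasp is the distance from the TCP to the grasp point, in mm); z points along the fingers, y is the direction in which the jaws open and shut (so a half turn about z gives the same grasp; the last joint's range is limited). The gripper opens to 94 mm and grips with 3 to 60 N. Pads are 16 mm wide; open, the fingers measure 119 mm over their backs; the gripper's body (75 mm by 177 mm) begins 78 mm behind the grasp point.
Start: joints at [-77.034, 11.837, 88.321, -0, 79.842, -8.623], TCP at [211.557, -534.669, 205.447] pointing down, gripper open.
Joint ranges: [-156.59, 156.59], [-49.26, 127.26], [12.9, 141.05], [-63.56, 243.56], [4.71, 150.69], [-161.64, 161.64]. Speed limits (degrees/s): [159.86, 159.86, 180, 180, 180, 180].

### API

Orientations are given as a 3x3 rotation matrix whose columns are the frame's x, y, z axes.
In Python, from cell import robot, eyes, workorder gives the robot as it stands.
- The arm moves only by the tool send_rows, never from a script. Its argument "deltas" is a list of rows, each a list of 3 entries, a list of its own where there are three numbers: the shift along the tool's x, y, z in m, then the turn, a rotation vector about the tool's x, y, z in degrees, then the finger opening in m, from 0 to 0.094. In form: [[[dx, dy, dz], [ax, ay, az], fingers], ...]. A call has 1 to 20 rows; each row is the pose to reach, as a shift and turn from the pose commanded when the call began, along the tool's axes at that moment; what a row does not reach only later rows make up. A row lasts 1/8 s, in which the tool goes at most 62.5 mm and 10.7 degrees, less where a joint would pass 70% of its speed; a pose out of reach is approached as far as the arm can. A call with a gripper value outside its range is refused whole. The fingers move at their own pace and stop on an object; "newtons" is the grip in N (left out, the last holds). Time passes only in rows, so rows that repeat a pose let the fingers close. It gives the time, the measured TCP pose, the force and the opening at its end, in the units of the state.
- robot.read_state(): the state, without advancing time (a new reading comes with each control period).
- eyes.snapshot(name): name is "scene" or "top" or "wrist"; returns a dict with "color" (420x560x3 uint8, red, green, blue), "z_map" (420x560 float32, mm along the optical axis (not along the pixel's ray), 0 where there is no reading), "mtx" (3x3 intrinsics, pixels), "dist_coeffs" ([k1, k2, p1, p2, k3] as OpenCV has them; the pictures are not rectified), "view" (4x4, takes a point from world to camera coordinates); the wrist camera has in their place "tool_from_camera" (4x4, takes a point from camera to tool coordinates, whose origin is the TCP and whose axes are the flange's). Camera axes: x right, y up, looking along -z (the intrinsics and any distortion apply to the point x, -y, -z); pixel columns grow to the right and rows downward; lengths in mm; the calibration is good to about 2 mm. A picture is of the moment at which its call begins: read the wrist's pose just before it.
- workorder.finish_job(): hands the job in, once; it reports no verdict.
The state is a dict: "time_s": time; "joint_positions": joint angles; "joint_velocities": joint speeds; "effort": joint torques, N m; "eef_pos": TCP position; "tcp_rot": TCP orientation; "ft_force": force on the tool from outside, world axes, zero at the start; "wrist_torque": the same for the moment, N m; "opening": finger opening in mm.
Only numpy, scipy, OpenCV 4.12 (cv2) and the standard library are available. Lean on these libraries where they do the work, as an engineer would, in place of code of your own. Each camera call takes 0.05 s, during which the arm holds its last target. There are 200 camera calls.

### The job

Set up the weighing place: stand the recipe card behind the scale (on the side away from the robot), centred on it and square with it, the card's wooden tongue pointing at the scale and about 3 cm clear of it. Then take the bulldog clip off the rim of the utensil tray, squeeze it wide open and bring its jaws down over the middle of the card's top edge, one jaw well down on each face and the clip clear of the card all round, so that a colleague can slip a weighing note in. Finish while still holding it there in the gripper, gaping around the card's edge without touching it, and leave the bowl, bottle, beaker and jar where they are.

Things in the scene. Friction and masses are not known exactly. Their poses are not given: they have to be found in the camera images.
- stand: Recipe card upright in a T-shaped beech foot, loose, 0.19 kg. Origin on the table under the card's middle; x square to the card, tongue towards -x, y along the card, z up. Card stiff, 3 mm thick, 105 mm wide (y), its top 137 mm above the table. Foot 26 mm high: crossbar 30 mm (x) by 100 mm (y) under the card, tongue 46 mm wide (y) reaching to x = -85 mm.
- stand_tongue (a point): Point on the stand's tongue where it is best gripped across its 46 mm width (along the stand's y): 62 mm in front of the card, mid-height of the foot (13 mm above the table), clear of the tall card.
- card_top (a point): Middle of the card's top edge, 137 mm above the stand's underside.
- scale: Flat black electronic scale with a steel platform and a display at its front, does not move. 200 mm deep (x), 160 mm wide (y), 40 mm high. Origin on the table under its centre; display towards -x (robot side), so its back edge is at x = +100 mm. A small white bowl stands on it.
- tray: Open utensil tray with some spatulas in it, does not move: 130 mm (x) by 170 mm (y) outside, walls 3 mm thick, rim 50 mm above the table. Origin on the table under its centre. The clip is pinched upright on the wall at its -x side.
- clip: Steel bulldog clip, loose, 75 g, standing on the tray's rim, jaws down, finger wings up. Origin on the axle of its spring barrel (13 mm thick), 68 mm above the table at the start, 18 mm above the rim; z up to the wings, y along axle and jaws, x across the jaws, square to the tray wall: squeeze the wings along x. Jaws 64 mm wide (y), wings 40 mm wide (y).
- clip_near_lip (a point): Centre of the rolled lip (4 mm thick) of the jaw on the clip's -x side. Lips lie 30 mm below the axle at rest (12 mm below the tray's rim), 27 mm below it when fully squeezed, then gaping 23 mm.
- clip_far_lip (a point): Centre of the rolled lip (4 mm thick) of the jaw on the clip's +x side.
- clip_near_wing (a point): Middle of the rolled tip (4 mm thick) of the wing on the clip's -x side. The tips stand 34 mm above the axle and 48 mm apart over their outsides at rest; at the stop 39 mm above it and 22 mm apart.
- clip_far_wing (a point): Middle of the rolled tip (4 mm thick) of the wing on the clip's +x side.
- clip_near (a joint): Opening angle of the -x half of the clip: 0 pinched on a 3 mm wall or card, -0.06 shut on nothing, 0.35 at its stop (fully squeezed). The spring needs about 7 N on each wing tip to start and 10 N at the stop; let go, it snaps shut.
- clip_far (a joint): Opening angle of the +x half of the clip, same values.
- bowl: Small white bowl (96 mm across, 34 mm high) on the scale's platform; origin at the middle of its underside. Leave alone.
- oil_bottle: Amber glass bottle, 42 mm across, 85 mm high; origin at the middle of its underside. Leave alone.
- beaker: Glass beaker, 66 mm across, 85 mm high; origin at the middle of its underside. Leave alone.
- jar: White jar, 50 mm across, 50 mm high; origin at the middle of its underside. Leave alone.
Things that resemble listed ones, but are neither listed nor needed, are in the scene too. What is shaped like the tray but green is not meant.

How it is judged:
By the outcome, as a careful person would: the job done as asked, in the order asked, and still so for the second after the job is handed in, while the arm keeps its last pose, push and grip.
It also fails if it takes over 58 s, if anything falls off the work surface, if the arm or the gripper's body presses on something with over 40 N, if the wrist force passes 120 N, or if a joint passes its speed limit or range.

## Working session

There is one attempt and no reset: what is moved stays moved. The work goes in short steps, Python scripts to look and compute and a tool call to move; the robot and the scene stay as the last step left them, time stands still between calls to the robot, and variables do not carry over. Pictures are saved under pics/ and viewed, on a budget of 10 in all, crops included, one or two more only if the job needs it, and the job is handed in when it is done.

Besides the shell and the picture viewer there is one more tool, called as a command line: name --argument value ..., lists and objects as JSON in quotes. send_rows: Moves the arm, as the interface text tells. Its arguments: {"type":"object","properties":{"deltas":{"type":"array","items":{"type":"array"}},"newtons":{"type":"number"}},"required":["deltas"]}

```bash
ls; mkdir -p pics; cat > h.py <<'E'
import numpy as np, cv2
from cell import robot, eyes, workorder
def snap(n):
    st=robot.read_state(); s=eyes.snapshot(n)
    if n=='wrist':
        T=np.eye(4);T[:3,:3]=np.array(st['tcp_rot']);T[:3,3]=st['eef_pos']
        s['c2w']=T@np.array(s['tool_from_camera'])
    else: s['c2w']=np.linalg.inv(np.array(s['view']))
    return s
def rays(s,px):
    u=cv2.undistortPoints(np.array(px,float).reshape(-1,1,2),np.array(s['mtx']),np.array(s['dist_coeffs'])).reshape(-1,2)
    return np.c_[u[:,0],-u[:,1],-np.ones(len(u))]
def plane(s,px,z):
    d=rays(s,px)@s['c2w'][:3,:3].T; o=s['c2w'][:3,3]
    return o+d*((z-o[2])/d[:,2])[:,None]
def cloud(s):
    h,w=s['z_map'].shape
    vv,uu=np.mgrid[0:h,0:w]
    r=rays(s,np.c_[uu.ravel(),vv.ravel()])*s['z_map'].ravel()[:,None]
    P=r@s['c2w'][:3,:3].T+s['c2w'][:3,3]
    P[s['z_map'].ravel()==0]=np.nan
    return P.reshape(h,w,3)
def proj(s,P):
    c=np.linalg.inv(s['c2w']); q=np.array(P,float).reshape(-1,3)@c[:3,:3].T+c[:3,3]
    q=q*[1,-1,-1]
    return cv2.projectPoints(q,np.zeros(3),np.zeros(3),np.array(s['mtx']),np.array(s['dist_coeffs']))[0].reshape(-1,2)
def save(s,f,crop=None,k=1):
    im=s['color'][:,:,::-1]
    if crop: a,b,c,d=crop; im=im[b:d,a:c]
    cv2.imwrite('pics/'+f,cv2.resize(im,None,fx=k,fy=k,interpolation=cv2.INTER_CUBIC))
E
python3 - <<'E'
from h import *
import pickle
a=snap('top');b=snap('scene')
pickle.dump((a,b),open('s.pkl','wb'))
save(a,'top1.png',k=1.42);save(b,'scene1.png',k=1.42)
print(a['c2w'][:3,3],b['c2w'][:3,3],a['mtx'])
E
```

```text
pics
[ 355.48711325  110.83519485 1500.16637164] [1477.23374849 -463.82944644  787.14247051] [[514.45372721   0.         288.33605342]
 [  0.         514.45372721 210.45152167]
 [  0.           0.           1.        ]]
```

View pics/top1.png

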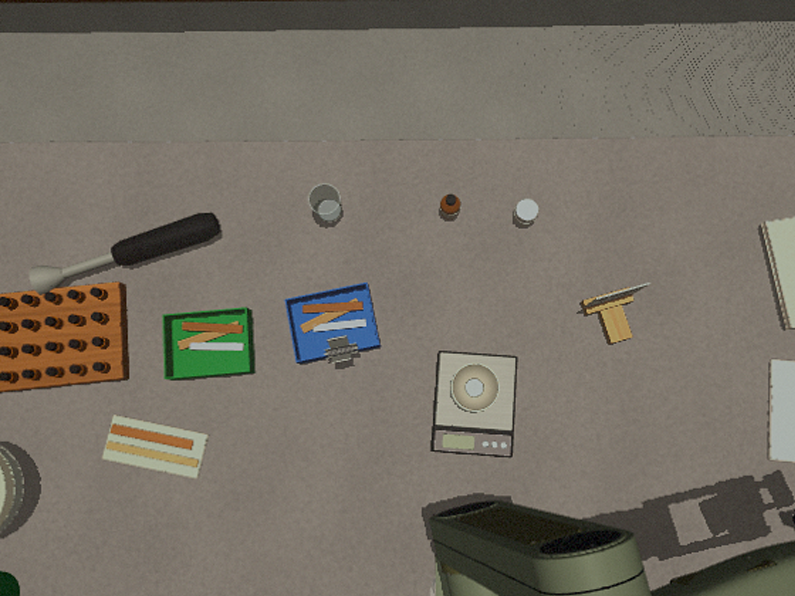

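View pics/scene1.png

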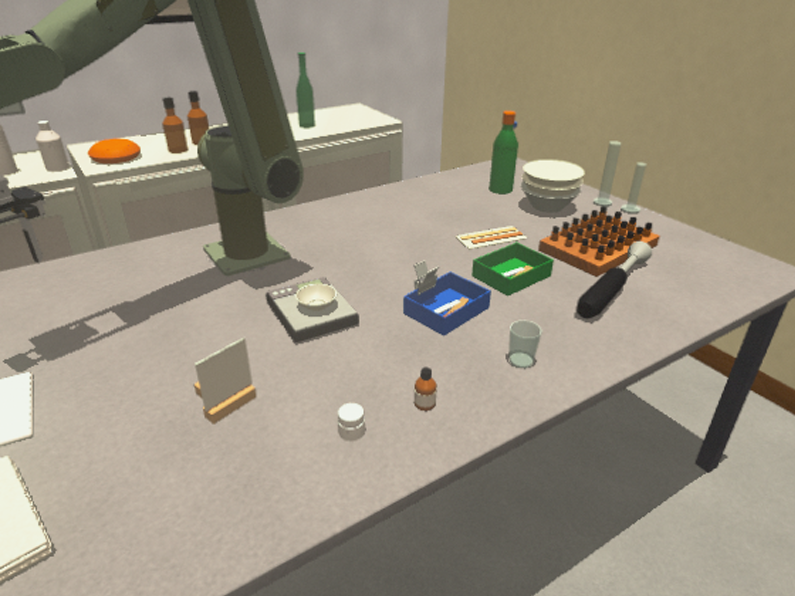

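The top view (picture pixels) shows the blue tray at (333,322) with the clip on its near wall at (342,350). The green tray at (210,343) is a decoy. The only T-foot stand is at (615,312), with its tongue pointing down towards the robot. The striped flat card at (155,445) and the notebooks on the right are not the stand. The scale is at (474,403), the bottle at (450,206), the jar at (526,210) and the beaker at (325,203). I choose the blue tray, its clip and the stand at (615,312).

```bash
python3 - <<'E'
from h import *
import pickle
a,b=pickle.load(open('s.pkl','rb'))
P=cloud(a); hsv=cv2.cvtColor(a['color'],cv2.COLOR_RGB2HSV)
def rect(m,z,name,box):
    u0,v0,u1,v1=[int(t/1.42) for t in box]
    mm=np.zeros(m.shape,np.uint8); mm[v0:v1,u0:u1]=m[v0:v1,u0:u1]
    c=max(cv2.findContours(mm,cv2.RETR_EXTERNAL,cv2.CHAIN_APPROX_NONE)[0],key=cv2.contourArea)
    W=plane(a,c.reshape(-1,2),z)[:,:2].astype(np.float32)
    r=cv2.minAreaRect(W);print(name,r, cv2.boxPoints(r).round(1).tolist())
H,S,V=[hsv[...,i].astype(int) for i in range(3)]
z=P[...,2]
# table z check
print('table z',np.nanmedian(z[300:330,250:280]))
rect(((z>25)&(z<60)).astype(np.uint8),40,'scale',(415,335,535,470))
rect(((H>100)&(H<130)&(S>120)).astype(np.uint8),50,'tray',(270,270,395,375))
rect(((H>8)&(H<28)&(S>90)&(z>15)&(z<40)).astype(np.uint8),26,'foot',(560,290,660,350))
for n,bx,zz in (('bottle',(435,190,465,222),85),('jar',(510,195,545,225),50),('beaker',(300,180,345,226),85)):
    u0,v0,u1,v1=[int(t/1.42) for t in bx]
    q=P[v0:v1,u0:u1].reshape(-1,3); q=q[q[:,2]>20]; print(n,np.median(q,0).round(),q[:,2].max())
u0,v0,u1,v1=[int(t/1.42) for t in (320,330,365,372)]
q=P[v0:v1,u0:u1].reshape(-1,3);q=q[q[:,2]>60];print('clip',q.mean(0),q.min(0),q.max(0))
q=P[190:235,400:465].reshape(-1,3);q=q[q[:,2]>80];print('card',q.mean(0),q.min(0),q.max(0), np.polyfit(q[:,1],q[:,0],1))
E
```

```text
table z -0.3315030174809408
scale ((384.1855163574219, 14.842025756835938), (158.52117919921875, 197.8917694091797), 85.69009399414062) [[279.6000061035156, -56.79999923706055], [476.8999938964844, -71.5999984741211], [488.79998779296875, 86.4000015258789], [291.5, 101.30000305175781]]
tray ((543.8062133789062, 298.59466552734375), (133.29771423339844, 169.0959014892578), 11.727057456970215) [[461.3999938964844, 367.79998779296875], [495.70001220703125, 202.3000030517578], [626.2000122070312, 229.39999389648438], [591.9000244140625, 394.8999938964844]]
foot ((552.2565307617188, -261.29608154296875), (95.3130111694336, 101.0322265625), 4.256865501403809) [[501.0, -214.5], [508.5, -315.20001220703125], [603.5, -308.1000061035156], [596.0, -207.39999389648438]]
bottle [781.  60.  58.] 89.87600814081043
jar [771. -95.  48.] 60.17966047595246
beaker [803. 317.  61.] 91.68211489764644
clip [487.62922321 277.49004864  82.07686427] [459.97494442 244.31977792  60.21356423] [512.46608998 310.33557275 108.35007742]
card [ 589.91963729 -257.83136998  118.98556857] [ 574.94121815 -310.42708119   81.28479304] [ 606.43120805 -208.47712188  142.85374123] [-2.88851167e-01  5.15444745e+02]
```

```bash
cat >> h.py <<'E'
from scipy.spatial.transform import Rotation as Ro
def down(yaw):  # tool x along world yaw (deg), tool z down
    c,s=np.cos(np.radians(yaw)),np.sin(np.radians(yaw))
    return np.array([[c,s,0],[s,-c,0],[0,0,-1.]])
def delta(p,yaw,p0=None,R0=None):
    st=robot.read_state(); R=np.array(st['tcp_rot']) if R0 is None else R0
    p0=np.array(st['eef_pos']) if p0 is None else np.array(p0)
    best=None
    for y in (yaw,yaw+180):
        rv=Ro.from_matrix(R.T@down(y)).as_rotvec(degrees=True)
        if best is None or np.linalg.norm(rv)<np.linalg.norm(best):best=rv
    d=R.T@(np.array(p)-p0)
    print('d(m)',(d/1000).round(4).tolist(),'rv',best.round(2).tolist())
E
python3 - <<'E'
from h import *
st=robot.read_state();print(np.array(st['tcp_rot']).round(3),st['opening'],st['ft_force'])
delta([530.4,-275,210],16.1)
delta([490,-275,230],16.1)
s=snap('wrist');print(np.array(s['tool_from_camera']).round(3),s['mtx'])
E
```

```text
[[ 0.93   0.368 -0.   ]
 [ 0.368 -0.93   0.002]
 [ 0.    -0.002 -1.   ]] 94.20141078873966 [-0.36590058  0.28020815  0.36429531]
d(m) [0.3919, -0.1234, -0.0052] rv [-0.11, -0.01, 5.49]
d(m) [0.3544, -0.1383, -0.0252] rv [-0.11, -0.01, 5.49]
[[-1.00000e-03  9.71000e-01  2.38000e-01  6.85300e+01]
 [ 1.00000e+00  0.00000e+00  2.00000e-03 -1.09000e-01]
 [ 2.00000e-03  2.38000e-01 -9.71000e-01 -1.80096e+02]
 [ 0.00000e+00  0.00000e+00  0.00000e+00  1.00000e+00]] [[369.22135558   0.         272.29901257]
 [  0.         369.22135558 209.43172836]
 [  0.           0.           1.        ]]
```

send_rows --deltas '[[[0.06, -0.02, -0.01], [0, 0, 2], 0.094], [[0.12, -0.045, -0.02], [0, 0, 4], 0.094], [[0.175, -0.065, -0.025], [0, 0, 5.5], 0.094], [[0.23, -0.09, -0.025], [-0.1, 0, 5.5], 0.094], [[0.285, -0.11, -0.025], [-0.1, 0, 5.5], 0.094], [[0.34, -0.13, -0.025], [-0.1, 0, 5.5], 0.094], [[0.354, -0.138, -0.025], [-0.1, 0, 5.5], 0.094], [[0.354, -0.138, -0.025], [-0.1, 0, 5.5], 0.094], [[0.354, -0.138, -0.025], [-0.1, 0, 5.5], 0.094]]'

```text
time_s: 1.27
eef_pos: [488.9, -277.2, 230.2]
tcp_rot: [[0.961, 0.276, -0.0], [0.276, -0.961, -0.002], [-0.001, 0.002, -1.0]]
ft_force: [-0.2, 0.0, -0.7]
opening: 94.3
```

```bash
python3 - <<'E'
from h import *
import pickle
s=snap('wrist');pickle.dump(s,open('w1.pkl','wb'));save(s,'w1.png',k=1.4)
P=cloud(s);hsv=cv2.cvtColor(s['color'],cv2.COLOR_RGB2HSV)
H,S,V=[hsv[...,i].astype(int) for i in range(3)];z=P[...,2]
m=((H>8)&(H<28)&(S>90)&(z>20)&(z<32)).astype(np.uint8)
c=max(cv2.findContours(m,cv2.RETR_EXTERNAL,cv2.CHAIN_APPROX_NONE)[0],key=cv2.contourArea).reshape(-1,2)
print(c.min(0),c.max(0)); W=plane(s,c,26)
th=np.radians(16.1);ex=np.array([np.cos(th),np.sin(th)]);ey=np.array([-ex[1],ex[0]])
o=np.array([590,-258.]);L=np.c_[(W[:,:2]-o)@ex,(W[:,:2]-o)@ey]
print(L.min(0),L.max(0))
for sgn in (1,-1):
    q=L[(L[:,0]>-78)&(L[:,0]<-25)&(sgn*L[:,1]>10)];print(len(q),np.polyfit(q[:,0],q[:,1],1))
q=L[(L[:,0]<-78)&(abs(L[:,1])<18)];print('tip',np.polyfit(q[:,1],q[:,0],1))
k=P[(z>125)&(z<145)];print(len(k),np.polyfit(k[:,1],k[:,0],1),k.mean(0),k.min(0),k.max(0))
E
```

```text
[233  85] [332 168]
[-83.68311032 -49.9933462 ] [-0.48362897 49.01400779]
52 [-9.24722798e-03  2.09529913e+01]
52 [-4.03903493e-03 -2.30670558e+01]
tip [-1.63400003e-03 -8.33430761e+01]
1040 [-2.88033206e-01  5.16515143e+02] [ 590.93939167 -258.38773742  135.79931308] [ 575.48375447 -309.13929091  125.82282593] [ 607.36977286 -207.39579499  140.03726969]
```

View pics/w1.png

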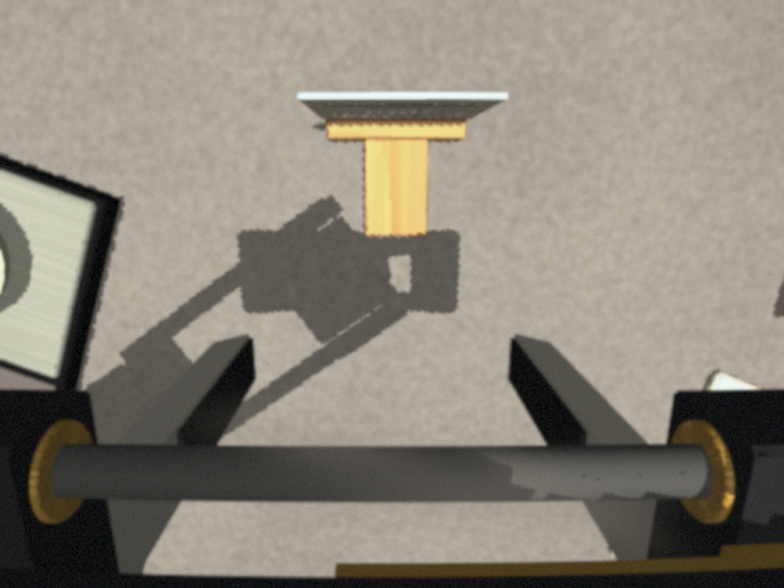

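```bash
python3 - <<'E'
from h import *
import pickle
s=pickle.load(open('w1.pkl','rb'));P=cloud(s);z=P[...,2]
th=np.radians(-4.3);ex=np.array([np.cos(th),np.sin(th)]);ey=np.array([-ex[1],ex[0]]);o=np.array([384.2,14.8])
m=((z>30)&(z<55)).astype(np.uint8);m[:,110:]=0;m[300:]=0
c=max(cv2.findContours(m,cv2.RETR_EXTERNAL,cv2.CHAIN_APPROX_NONE)[0],key=cv2.contourArea).reshape(-1,2)
c=c[(c[:,0]>2)]
L=plane(s,c,40)[:,:2]-o;L=np.c_[L@ex,L@ey];
q=L[(L[:,0]>93)&(L[:,1]>-76)&(L[:,1]<-40)];print('back',len(q),np.polyfit(q[:,1],q[:,0],1) if len(q)>3 else L.max(0))
q=L[(L[:,1]<-70)&(L[:,0]<92)&(L[:,0]>20)];print('right',len(q),np.polyfit(q[:,0],q[:,1],1) if len(q)>3 else L.min(0))
delta([531.9,-275.6,230],15.9);delta([531.9,-275.6,3],15.9)
E
```

```text
back 37 [-5.68872788e-03  1.01205733e+02]
right 71 [-1.38468020e-02 -8.13183446e+01]
d(m) [0.0419, 0.0101, 0.0003] rv [0.1, 0.03, 0.06]
d(m) [0.042, 0.0097, 0.2273] rv [0.1, 0.03, 0.06]
```

send_rows --deltas '[[[0.042, 0.01, 0.03], [0.1, 0, 0], 0.08], [[0.042, 0.01, 0.085], [0.1, 0, 0], 0.08], [[0.042, 0.01, 0.14], [0.1, 0, 0], 0.08], [[0.042, 0.0098, 0.185], [0.1, 0, 0], 0.08], [[0.042, 0.0098, 0.21], [0.1, 0, 0], 0.08], [[0.042, 0.0098, 0.222], [0.1, 0, 0], 0.08], [[0.042, 0.0098, 0.226], [0.1, 0, 0], 0.08], [[0.042, 0.0098, 0.2265], [0.1, 0, 0], 0.08], [[0.042, 0.0098, 0.2265], [0.1, 0, 0], 0.06], [[0.042, 0.0098, 0.2265], [0.1, 0, 0], 0.05], [[0.042, 0.0098, 0.2265], [0.1, 0, 0], 0.04], [[0.042, 0.0098, 0.2265], [0.1, 0, 0], 0.03], [[0.042, 0.0098, 0.2265], [0.1, 0, 0], 0.03], [[0.042, 0.0098, 0.2265], [0.1, 0, 0], 0.03], [[0.042, 0.0098, 0.2265], [0.1, 0, 0], 0.03], [[0.042, 0.0098, 0.2265], [0.1, 0, 0], 0.03]]' --newtons 40

```text
time_s: 3.32
eef_pos: [533.4, -274.5, 4.3]
tcp_rot: [[0.961, 0.277, 0.001], [0.277, -0.961, -0.0], [0.0, 0.001, -1.0]]
ft_force: [-0.1, -0.2, 2.8]
opening: 46.0
```

```bash
python3 - <<'E'
from h import *
p=robot.read_state()['eef_pos'];
delta([537.5,2.2,p[2]+20],-4.5);delta([537.5,2.2,p[2]+0],-4.5)
E
```

```text
d(m) [0.0806, -0.2647, -0.0201] rv [0.03, -0.03, 20.59]
d(m) [0.0806, -0.2647, -0.0001] rv [0.03, -0.03, 20.59]
```

send_rows --deltas '[[[0, 0, -0.008], [0, 0, 0], 0.03], [[0.002, -0.006, -0.02], [0, 0, 0], 0.03], [[0.01, -0.03, -0.02], [0, 0, 2], 0.03], [[0.02, -0.065, -0.02], [0, 0, 5], 0.03], [[0.032, -0.1, -0.02], [0, 0, 8], 0.03], [[0.043, -0.135, -0.02], [0, 0, 11], 0.03], [[0.054, -0.17, -0.02], [0, 0, 14], 0.03], [[0.064, -0.205, -0.02], [0, 0, 17], 0.03], [[0.073, -0.235, -0.02], [0, 0, 19], 0.03], [[0.079, -0.255, -0.02], [0, 0, 20.5], 0.03], [[0.0822, -0.2641, -0.02], [0, 0, 20.6], 0.03], [[0.0822, -0.2641, -0.02], [0, 0, 20.6], 0.03], [[0.0822, -0.2641, -0.02], [0, 0, 20.6], 0.03]]'

```text
time_s: 4.95
eef_pos: [539.1, 1.6, 24.1]
tcp_rot: [[0.997, -0.079, 0.0], [-0.079, -0.997, -0.0], [0.0, 0.0, -1.0]]
ft_force: [-0.1, 0.0, -1.0]
opening: 45.8
```

```bash
python3 - <<'E'
from h import *
st=robot.read_state();p=st['eef_pos'];print(st['opening'],p)
delta([539.2,2.0,4.3],-4.5)
s=snap('wrist');P=cloud(s);z=P[...,2];m=(z>100)&(z<200)&(P[...,0]>570)&(P[...,0]<650)
k=P[m];print(np.percentile(k[:,2],[50,90,99]),np.polyfit(k[:,1],k[:,0],1),k.mean(0),k.min(0),k.max(0))
save(s,'w2.png')
E
```

```text
45.83179109325284 [539.06411897   1.62610402  24.11957904]
d(m) [0.0001, -0.0004, 0.0198] rv [0.01, -0.02, -0.04]
[140.2539901  149.50080267 153.89488049] [-1.8021303e-01  5.9030239e+02] [588.58744149   9.51623029 137.49803763] [570.00002769 -56.38361431 100.00170967] [605.63568815  57.98502934 154.35590611]
```

View pics/w2.png

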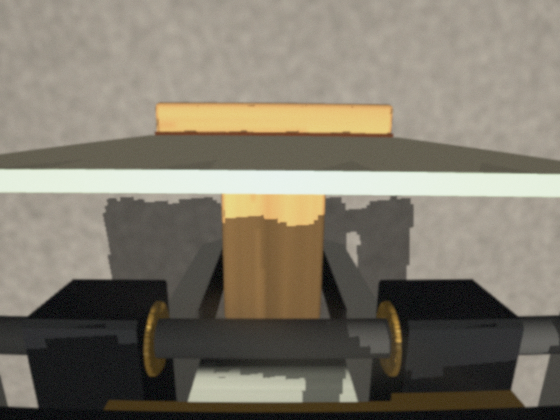

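The wrist picture shows the card square across the view (top edge at row 182) and the tongue held between the pads (column 275). I'm lowering and releasing it.

send_rows --deltas '[[[0, 0, 0.006], [0, 0, 0], 0.03], [[0, 0, 0.013], [0, 0, 0], 0.03], [[0, 0, 0.018], [0, 0, 0], 0.03], [[0, 0, 0.02], [0, 0, 0], 0.03], [[0, 0, 0.02], [0, 0, 0], 0.03], [[0, 0, 0.02], [0, 0, 0], 0.048], [[0, 0, 0.02], [0, 0, 0], 0.06], [[0, 0, 0.02], [0, 0, 0], 0.07], [[0, 0, 0.02], [0, 0, 0], 0.07], [[0, 0, 0.01], [0, 0, 0], 0.075], [[0, 0, -0.03], [0, 0, 0], 0.08], [[0, 0, -0.08], [0, 0, 0], 0.08], [[0, 0, -0.14], [0, 0, 0], 0.08], [[-0.04, 0, -0.19], [0, 0, 0], 0.08], [[-0.08, 0, -0.21], [0, 0, 0], 0.08], [[-0.08, 0, -0.21], [0, 0, 0], 0.08], [[-0.08, 0, -0.21], [0, 0, 0], 0.08]]'

```text
time_s: 7.12
eef_pos: [459.4, 8.5, 234.1]
tcp_rot: [[0.997, -0.079, 0.001], [-0.079, -0.997, -0.0], [0.001, 0.0, -1.0]]
ft_force: [-0.0, -0.1, -0.3]
opening: 80.0
```

```bash
python3 - <<'E'
from h import *
import pickle
s=snap('wrist');pickle.dump(s,open('w3.pkl','wb'));save(s,'w3.png',k=1.2)
P=cloud(s);hsv=cv2.cvtColor(s['color'],cv2.COLOR_RGB2HSV)
H,S,V=[hsv[...,i].astype(int) for i in range(3)];z=P[...,2]
m=((H>8)&(H<28)&(S>90)&(z>20)&(z<32)&(P[...,0]>480)).astype(np.uint8)
c=max(cv2.findContours(m,cv2.RETR_EXTERNAL,cv2.CHAIN_APPROX_NONE)[0],key=cv2.contourArea).reshape(-1,2)
W=plane(s,c,26)
th=np.radians(-4.5);ex=np.array([np.cos(th),np.sin(th)]);ey=np.array([-ex[1],ex[0]])
o=np.array([385,14.2]);L=np.c_[(W[:,:2]-o)@ex,(W[:,:2]-o)@ey]-[215,0]
print('in scale frame rel. target',L.min(0),L.max(0))
for sgn in (1,-1):
    q=L[(L[:,0]>-75)&(L[:,0]<-25)&(sgn*L[:,1]>10)&(abs(L[:,1])<30)];print(len(q),np.polyfit(q[:,0],q[:,1],1))
q=L[(L[:,0]<-76)&(abs(L[:,1])<18)];print('tip',len(q),np.polyfit(q[:,1],q[:,0],1))
k=P[(z>128)&(z<145)&(P[...,0]>560)];print(len(k),np.polyfit(k[:,1],k[:,0],1),k.mean(0),k.min(0),k.max(0))
# back edge of scale
m=((z>30)&(z<55)&(P[...,0]<510)&(P[...,0]>455)).astype(np.uint8)
v=[(u,np.where(m[:,u])[0].min()) for u in range(100,460) if m[:,u].any()]
B=plane(s,v,40)[:,:2]-o;B=np.c_[B@ex,B@ey];B=B[abs(B[:,1])<75]
print('back edge',len(B),np.median(B,0),np.polyfit(B[:,1],B[:,0],1) if len(B)>4 else '')
E
```

```text
in scale frame rel. target [-85.63833194 -48.68622217] [-1.75261765 49.6798054 ]
51 [8.10070835e-03 2.32336211e+01]
51 [-1.93615124e-02 -2.26546157e+01]
tip 35 [ 4.01370780e-03 -8.46414871e+01]
1303 [8.99736287e-02 5.98250937e+02] [597.9630455   -3.19973064 135.66189259] [592.43921764 -55.24416111 128.01082352] [604.74199233  49.3445454  140.33329472]
back edge 147 [9.89951662e+01 9.41555523e-02] [-4.86425019e-03  9.91687780e+01]
```

View pics/w3.png

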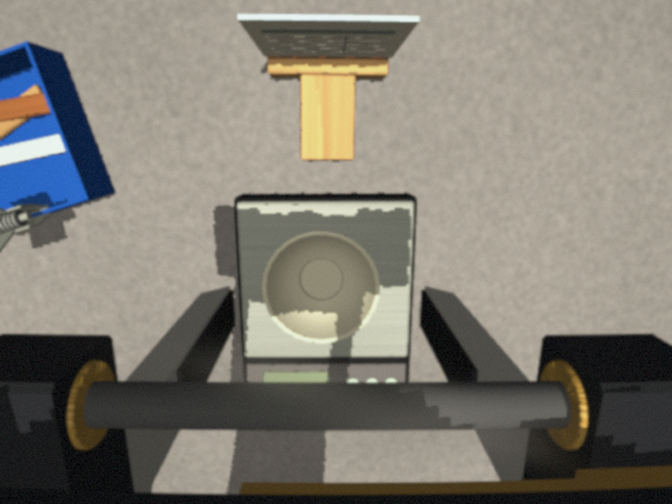

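The stand is square: a gap of about 31 mm, centred to within about 1 mm and aligned to within about 0.5°. In the last picture the card top is at (328,17), the tongue tip at (327,160) and the scale's back edge at row 197. Next I go to the clip.

```bash
python3 - <<'E'
from h import *
print(np.round(robot.read_state()['joint_positions'],1))
delta([481,307,230],-78.3)
E
```

```text
[ -9.8  -3.9 101.7   0.   82.2  84.8]
d(m) [-0.0019, -0.2993, 0.0035] rv [0.01, 0.03, 73.78]
```

```bash
python3 - <<'E'
from h import *
st=robot.read_state();R=np.array(st['tcp_rot'])
print(R.T@(np.array([493,249,230])-st['eef_pos']), Ro.from_matrix(R.T@down(101.7)).as_rotvec(degrees=True))
E
```

```text
[  14.63656321 -242.38140598    3.47806911] [-3.11496911e-02  1.26800017e-02 -1.06217896e+02]
```

send_rows --deltas '[[[0, -0.01, 0], [0, 0, -8], 0.08], [[0.002, -0.04, 0], [0, 0, -18], 0.08], [[0.004, -0.07, 0], [0, 0, -28], 0.08], [[0.006, -0.1, 0], [0, 0, -38], 0.08], [[0.008, -0.13, 0], [0, 0, -48], 0.08], [[0.01, -0.16, 0], [0, 0, -58], 0.08], [[0.012, -0.19, 0], [0, 0, -68], 0.08], [[0.013, -0.21, 0], [0, 0, -78], 0.08], [[0.014, -0.23, 0.002], [0, 0, -88], 0.08], [[0.0146, -0.2424, 0.003], [0, 0, -97], 0.08], [[0.0146, -0.2424, 0.003], [0, 0, -104], 0.08], [[0.0146, -0.2424, 0.003], [0, 0, -106.2], 0.08], [[0.0146, -0.2424, 0.003], [0, 0, -106.2], 0.08], [[0.0146, -0.2424, 0.003], [0, 0, -106.2], 0.08]]'

```text
time_s: 8.93
eef_pos: [492.8, 249.0, 229.9]
tcp_rot: [[-0.202, 0.979, -0.002], [0.979, 0.202, -0.001], [-0.0, -0.002, -1.0]]
ft_force: [-0.2, -0.1, 0.4]
opening: 79.7
```

```bash
python3 - <<'E'
from h import *
import pickle
s=snap('wrist');pickle.dump(s,open('w4.pkl','wb'));save(s,'w4.png',k=1.4)
P=cloud(s);z=P[...,2]
t=np.array([543.8,298.6]);th=np.radians(11.7);ex=np.array([np.cos(th),np.sin(th)]);ey=np.array([-ex[1],ex[0]])
m=(z>88)&(z<115);k=P[m];L=np.c_[(k[:,:2]-t)@ex,(k[:,:2]-t)@ey]
print('tips',len(k),L.min(0),L.max(0),L.mean(0),k[:,2].max())
vv,uu=np.where(m);print(uu.min(),uu.max(),vv.min(),vv.max())
m=(z>40)&(z<52)&(np.hypot(*(P[...,:2]-t).transpose(2,0,1))<130)
k=P[m];L=np.c_[(k[:,:2]-t)@ex,(k[:,:2]-t)@ey]
print('rim',len(k),L.min(0),L.max(0)); 
q=L[(L[:,0]<-50)];print(np.percentile(q[:,0],[5,50,95]),np.polyfit(q[:,1],q[:,0],1))
E
```

```text
tips 1143 [-84.60222832 -26.27444693] [-36.140824    12.90784215] [-60.3724857   -6.28459618] 107.33266216784853
243 301 142 189
rim 2905 [-65.75452772 -82.14414089] [68.72263948 88.24765321]
[-61.89391799 -59.8296905  -52.32781697] [ 2.48602715e-03 -5.92768109e+01]
```

View pics/w4.png

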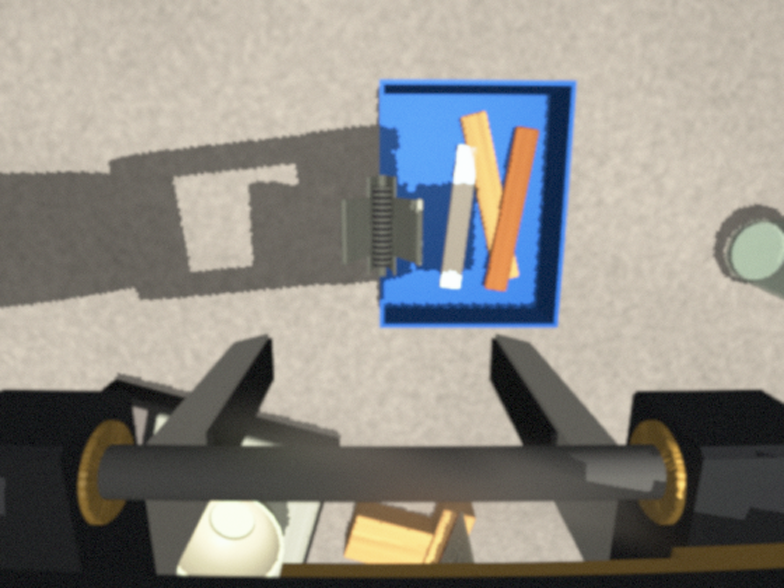

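The picture shows the clip upright on the blue tray's left wall, with the barrel at (382,225) and wings from column 342 to 422. I'm descending onto it.

```bash
python3 - <<'E'
from h import *
delta([486.0,279.9,87],101.7)
E
```

```text
d(m) [0.0316, -0.0003, 0.1432] rv [-0.07, 0.0, -0.04]
```

send_rows --deltas '[[[0.02, 0, 0.01], [0, 0, 0], 0.08], [[0.0316, -0.0003, 0.04], [-0.1, 0, 0], 0.08], [[0.0316, -0.0003, 0.085], [-0.1, 0, 0], 0.08], [[0.0316, -0.0003, 0.12], [-0.1, 0, 0], 0.08], [[0.0316, -0.0003, 0.138], [-0.1, 0, 0], 0.075], [[0.0316, -0.0003, 0.143], [-0.1, 0, 0], 0.07], [[0.0316, -0.0003, 0.143], [-0.1, 0, 0], 0.065], [[0.0316, -0.0003, 0.143], [-0.1, 0, 0], 0.06], [[0.0316, -0.0003, 0.143], [-0.1, 0, 0], 0.055]]' --newtons 30

```text
time_s: 10.1
eef_pos: [487.1, 280.3, 89.3]
tcp_rot: [[-0.202, 0.979, 0.004], [0.979, 0.202, 0.001], [0.0, 0.004, -1.0]]
ft_force: [0.9, 0.4, 0.1]
opening: 56.0
```

send_rows --deltas '[[[0, 0, 0], [0, 0, 0], 0.05], [[0, 0, 0], [0, 0, 0], 0.045], [[0, 0, 0], [0, 0, 0], 0.04], [[0, 0, 0], [0, 0, 0], 0.035], [[0, 0, 0], [0, 0, 0], 0.03], [[0, 0, 0], [0, 0, 0], 0.025], [[0, 0, 0], [0, 0, 0], 0.02], [[0, 0, 0], [0, 0, 0], 0.012], [[0, 0, 0], [0, 0, 0], 0.012], [[0, 0, 0], [0, 0, 0], 0.012]]'

```text
time_s: 11.35
eef_pos: [486.1, 280.0, 88.0]
tcp_rot: [[-0.203, 0.979, 0.002], [0.979, 0.203, 0.0], [0.0, 0.002, -1.0]]
ft_force: [-0.2, 0.4, -1.0]
opening: 19.9
```

```bash
python3 - <<'E'
from h import *
s=snap('wrist');save(s,'w5.png')
E
```

```text
(no output)
```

View pics/w5.png

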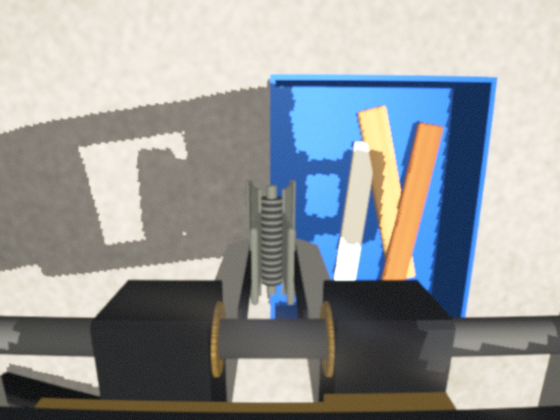

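The clip is squeezed open and held: barrel at (271,240), jaws at columns 255 and 292, weight about 1 N on the wrist. I'm lifting it and carrying it over the card.

```bash
python3 - <<'E'
from h import *
delta([599,-2.9,218],85.2)
E
```

```text
d(m) [-0.2999, 0.0535, -0.1299] rv [0.1, -0.02, 16.49]
```

send_rows --deltas '[[[0, 0, -0.01], [0, 0, 0], 0.012], [[0, 0, -0.04], [0, 0, 0], 0.012], [[0, 0, -0.08], [0, 0, 0], 0.012], [[-0.005, 0.001, -0.115], [0, 0, 0], 0.012], [[-0.03, 0.005, -0.13], [0, 0, 1], 0.012], [[-0.07, 0.012, -0.13], [0, 0, 3], 0.012], [[-0.11, 0.02, -0.13], [0, 0, 6], 0.012], [[-0.15, 0.027, -0.13], [0, 0, 9], 0.012], [[-0.19, 0.034, -0.13], [0, 0, 12], 0.012], [[-0.23, 0.041, -0.13], [0, 0, 15], 0.012], [[-0.265, 0.047, -0.13], [0, 0, 16.5], 0.012], [[-0.29, 0.052, -0.13], [0, 0, 16.5], 0.012], [[-0.2999, 0.0535, -0.13], [0, 0, 16.5], 0.012], [[-0.2999, 0.0535, -0.13], [0, 0, 16.5], 0.012], [[-0.2999, 0.0535, -0.13], [0, 0, 16.5], 0.012]]'

```text
time_s: 13.28
eef_pos: [598.7, -1.9, 218.2]
tcp_rot: [[0.083, 0.997, 0.002], [0.997, -0.083, 0.001], [0.001, 0.002, -1.0]]
ft_force: [0.9, -0.6, -0.3]
opening: 19.9
```

```bash
python3 - <<'E'
from h import *
import pickle
s=snap('wrist');pickle.dump(s,open('w6.pkl','wb'));save(s,'w6.png',k=1.4)
b=snap('scene');pickle.dump(b,open('b6.pkl','wb'))
a=snap('top');pickle.dump(a,open('a6.pkl','wb'))
uv=proj(b,[599,-3,160])[0];print(uv)
u,v=uv.astype(int);save(b,'b6.png',(u-60,v-50,u+60,v+50),6)
P=cloud(s);st=robot.read_state();R=np.array(st['tcp_rot']);p=np.array(st['eef_pos'])
Q=(P-p)@R  # tool coords
m=(Q[...,2]>-15)&(Q[...,2]<50)&(abs(Q[...,0])<60)&(abs(Q[...,1])<40)
for lo,hi in((-15,5),(5,15),(15,25),(25,50)):
    k=Q[m&(Q[...,2]>lo)&(Q[...,2]<hi)]
    if len(k):print(lo,len(k),k.min(0).round(1),k.max(0).round(1),k.mean(0).round(1))
z=P[...,2];m=(z>125)&(z<143)&(abs(P[...,0]-599)<25)&(abs(P[...,1])<80)
k=P[m];print('card',len(k),k.min(0),k.max(0),k.mean(0),np.polyfit(k[:,1],k[:,0],1))
E
```

```text
[243.12325618 211.86226134]
-15 1119 [-20.3 -22.1 -15. ] [19.8 21.7  5. ] [ 4.4  1.  -9.3]
5 255 [-19.6  -8.8   5.1] [19.   7.5 14.8] [ 2.7  0.7 10. ]
15 2491 [-33.6 -10.6  15.2] [32.7  8.7 25. ] [ 3.2 -0.8 20.8]
25 544 [-33.5 -16.6  25. ] [32.9 12.8 50. ] [20.  -2.9 33.6]
card 163 [600.28121599  22.04781727 127.35885521] [604.75052901  49.68088506 139.65746526] [602.52025794  36.18177463 137.565117  ] [8.37421935e-02 5.99490317e+02]
```

View pics/w6.png

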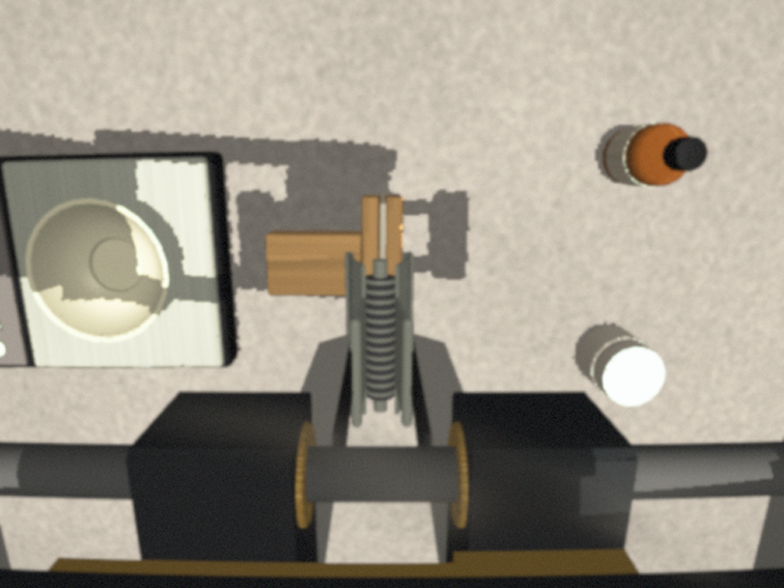

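View pics/b6.png

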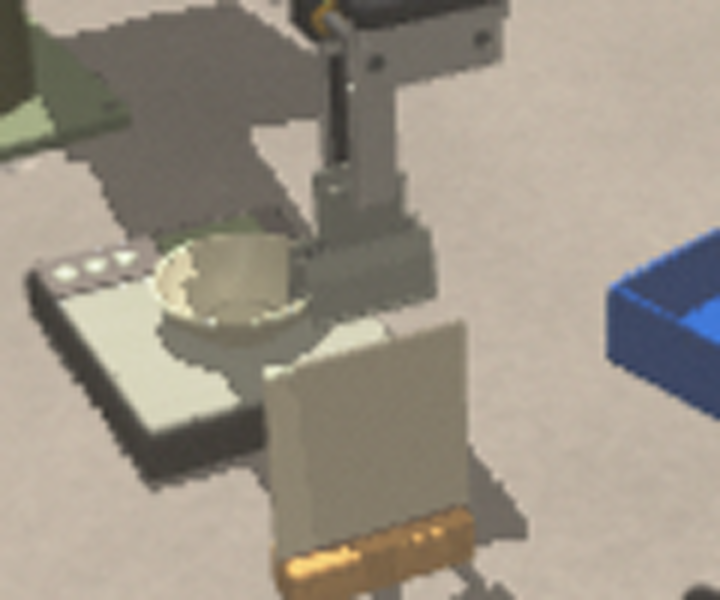

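```bash
python3 - <<'E'
from h import *
import pickle
s=pickle.load(open('w6.pkl','rb'));P=cloud(s);st=robot.read_state();R=np.array(st['tcp_rot']);p=np.array(st['eef_pos'])
print(p)
Q=(P-p)@R
c=(abs(Q[...,0])<33)&(abs(Q[...,1])<7)&(Q[...,2]>8)&(Q[...,2]<40)
k=Q[c];print('barrel z pct',np.percentile(k[:,2],[2,10,50]),)
for x0 in range(-30,36,8):
    k=Q[(abs(Q[...,0]-x0)<4)&(abs(Q[...,1])<25)&(Q[...,2]>8)&(Q[...,2]<60)]
    h=k[k[:,2]>35]; b=k[(k[:,2]<19)]
    f=lambda a:(len(a),a[:,1].min().round(1),a[:,1].max().round(1)) if len(a) else 0
    print(x0,'all',f(k),'low',f(h),'barrel',f(b),'maxz',k[:,2].max().round(1) if len(k) else 0)
# wing tips & their z
k=Q[(Q[...,2]<0)&(Q[...,2]>-30)&(abs(Q[...,1])<14)&(abs(Q[...,0])<22)];print('wing',k.min(0),k.max(0))
# card top-edge in tool coords
z=P[...,2];m=(z>130)&(z<143)&(abs(P[...,0]-599)<25)&(abs(P[...,1])<80)
k=Q[m];print('card y',np.polyfit(k[:,0],k[:,1],1),k[:,2].mean(),k.min(0),k.max(0))
E
```

```text
[598.74801636  -1.91182875 218.17169189]
barrel z pct [11.5598935  18.30318235 20.44086184]
-30 all (161, np.float64(-8.2), np.float64(7.9)) low 0 barrel (16, np.float64(-8.2), np.float64(6.5)) maxz 26.0
-22 all (286, np.float64(-7.6), np.float64(6.1)) low 0 barrel (23, np.float64(-7.2), np.float64(6.1)) maxz 24.8
-14 all (300, np.float64(-7.2), np.float64(6.1)) low 0 barrel (61, np.float64(-7.2), np.float64(6.1)) maxz 24.8
-6 all (342, np.float64(-17.1), np.float64(5.6)) low (21, np.float64(-17.1), np.float64(-15.5)) barrel (64, np.float64(-7.1), np.float64(5.6)) maxz 52.4
2 all (391, np.float64(-17.0), np.float64(13.9)) low (63, np.float64(-17.0), np.float64(13.9)) barrel (78, np.float64(-7.1), np.float64(6.0)) maxz 52.7
10 all (497, np.float64(-16.9), np.float64(14.4)) low (89, np.float64(-16.9), np.float64(14.4)) barrel (86, np.float64(-7.0), np.float64(6.0)) maxz 53.3
18 all (650, np.float64(-16.7), np.float64(14.4)) low (94, np.float64(-16.7), np.float64(14.4)) barrel (99, np.float64(-8.5), np.float64(7.5)) maxz 54.2
26 all (627, np.float64(-17.1), np.float64(14.2)) low (100, np.float64(-17.1), np.float64(14.2)) barrel (38, np.float64(-8.2), np.float64(6.7)) maxz 53.3
34 all (198, np.float64(-16.4), np.float64(14.1)) low (50, np.float64(-16.4), np.float64(14.1)) barrel (9, np.float64(-8.1), np.float64(6.7)) maxz 53.5
wing [-20.26516821 -13.92261117 -29.83138438] [ 1.97539909e+01  1.39934510e+01 -1.41135245e-02]
card y [0.00164634 0.418696  ] 80.38679738920986 [24.06248184 -0.60378669 78.54942703] [51.67939772  1.54475885 81.80465434]
```

The clip sits about 1.5 mm off the card plane in tool y. I shift it, then lower it 45 mm.

send_rows --deltas '[[[-0.0004, 0.0015, 0], [-0.1, 0, 0], 0.012], [[-0.0004, 0.0015, 0], [-0.1, 0, 0], 0.012], [[-0.0004, 0.0015, 0.004], [-0.1, 0, 0], 0.012], [[-0.0004, 0.0015, 0.01], [-0.1, 0, 0], 0.012], [[-0.0004, 0.0015, 0.016], [-0.1, 0, 0], 0.012], [[-0.0004, 0.0015, 0.022], [-0.1, 0, 0], 0.012], [[-0.0004, 0.0015, 0.028], [-0.1, 0, 0], 0.012], [[-0.0004, 0.0015, 0.034], [-0.1, 0, 0], 0.012], [[-0.0004, 0.0015, 0.039], [-0.1, 0, 0], 0.012], [[-0.0004, 0.0015, 0.043], [-0.1, 0, 0], 0.012], [[-0.0004, 0.0015, 0.045], [-0.1, 0, 0], 0.012], [[-0.0004, 0.0015, 0.045], [-0.1, 0, 0], 0.012], [[-0.0004, 0.0015, 0.045], [-0.1, 0, 0], 0.012]]'

```text
time_s: 15.05
eef_pos: [600.8, -3.5, 173.3]
tcp_rot: [[0.084, 0.996, 0.004], [0.996, -0.084, 0.0], [0.0, 0.004, -1.0]]
ft_force: [0.2, 0.4, -1.2]
opening: 20.2
```

```bash
python3 - <<'E'
from h import *
import pickle
s=snap('wrist');b=snap('scene')
u,v=proj(b,[599,-3,130])[0].astype(int)
A=cv2.resize(s['color'][140:310,190:350],(560,595),interpolation=cv2.INTER_CUBIC)
B=cv2.resize(b['color'][v-40:v+40,u-16:u+16],(238,595),interpolation=cv2.INTER_CUBIC)
cv2.imwrite('pics/f7.png',np.hstack([A,B])[...,::-1])
P=cloud(s);st=robot.read_state();R=np.array(st['tcp_rot']);p=np.array(st['eef_pos']);Q=(P-p)@R
print(p,st['opening'],st['ft_force'])
for x0 in range(-6,56,6):
    k=Q[(abs(Q[...,0]-x0)<3)&(abs(Q[...,1])<25)&(Q[...,2]>8)&(Q[...,2]<58)]
    for n,a in(('low',k[(k[:,2]>42)]),('mid',k[(k[:,2]<=42)])):
        if len(a):print(x0,n,len(a),a[:,1].min().round(1),a[:,1].max().round(1),a[:,2].min().round(1),a[:,2].max().round(1),end=' | ')
    print()
z=P[...,2];m=(z>110)&(z<143)&(Q[...,0]>36)&(Q[...,0]<60)&(abs(Q[...,1])<10)
k=Q[m];print('card',len(k),k.min(0),k.max(0));t=k[k[:,2]<np.percentile(k[:,2],60)];print(t.mean(0),np.polyfit(t[:,0],t[:,1],1))
E
```

```text
[600.75730319  -3.46623953 173.36536835] 20.05601701685477 [ 0.5638337  -0.10399032 -0.56947608]
-6 low 17 -17.0 -15.5 50.1 52.7 | -6 mid 232 -7.0 6.1 8.4 24.5 | 
0 low 36 -16.9 14.0 43.5 53.1 | 0 mid 251 -14.2 6.1 8.1 41.9 | 
6 low 53 -16.8 13.9 42.1 53.0 | 6 mid 274 -14.2 11.1 8.2 41.8 | 
12 low 52 -16.7 14.5 42.1 53.5 | 12 mid 336 -14.0 11.9 8.3 42.0 | 
18 low 55 -16.6 14.4 42.8 53.6 | 18 mid 441 -14.0 11.9 8.2 41.7 | 
24 low 51 -16.5 14.3 44.7 53.1 | 24 mid 465 -13.9 11.8 17.7 41.1 | 
30 low 69 -17.1 14.3 42.2 55.9 | 30 mid 347 -13.7 11.7 18.1 41.9 | 
36 low 9 -3.7 -3.6 54.4 57.0 | 36 mid 49 -2.8 -0.4 34.2 37.1 | 
42 low 7 -3.7 -3.6 55.0 56.5 | 42 mid 50 -2.8 -0.4 33.9 37.0 | 
48 mid 50 -2.7 -0.4 33.9 37.2 | 
54 low 8 -3.0 -0.4 48.1 57.7 | 54 mid 25 -2.8 -0.4 34.6 41.5 | 
card 173 [36.00268718 -3.66373352 33.92034012] [53.15247459 -0.39835771 58.29589854]
[43.92477    -1.57875058 35.22355062] [-0.00370096 -1.41618654]
```

View pics/f7.png

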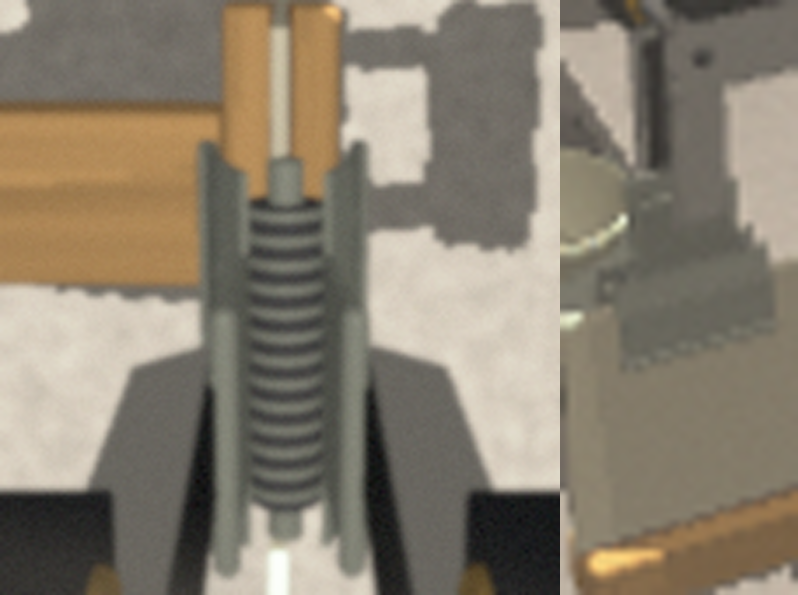

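The left crop shows the card edge (column 280) centred between the two jaws (inner edges at about 245 and 322). The right crop shows the jaw over the card's top edge at its middle. I'll let it settle briefly, recheck and hand in.

send_rows --deltas '[[[0, 0, -0.0005], [0, 0, 0], 0.012], [[0, 0, -0.0005], [0, 0, 0], 0.012], [[0, 0, -0.0005], [0, 0, 0], 0.012], [[0, 0, -0.0005], [0, 0, 0], 0.012]]'

```text
time_s: 15.65
eef_pos: [600.5, -3.4, 173.6]
tcp_rot: [[0.084, 0.996, 0.003], [0.996, -0.084, 0.0], [0.001, 0.003, -1.0]]
ft_force: [-0.2, -0.6, -0.9]
opening: 20.4
```

```bash
python3 - <<'E'
from h import *
s=snap('wrist');P=cloud(s);st=robot.read_state();R=np.array(st['tcp_rot']);p=np.array(st['eef_pos']);Q=(P-p)@R
k=Q[(abs(Q[...,0]-18)<10)&(abs(Q[...,1])<25)&(Q[...,2]>42)&(Q[...,2]<58)];print('lips',k[:,1].min(),k[:,1].max(),k[:,2].max())
k=Q[(Q[...,0]>36)&(Q[...,0]<60)&(abs(Q[...,1])<10)&(Q[...,2]>25)&(Q[...,2]<39)];print('card',k.mean(0),k[:,1].min(),k[:,1].max())
print(p,st['opening'],st['ft_force'],st['time_s'])
ok=abs(k[:,1].mean()+1.3)<3 and st['opening']<22.5
print(ok)
if ok: print(workorder.finish_job())
E
```

```text
lips -16.729264333449542 14.410551472470642 54.01973106350134
card [44.66275123 -1.56170613 35.74694857] -2.765459078665912 -0.3841372474461156
[600.53549461  -3.45017043 173.55998965] 19.988435778017525 [-0.03558964  0.83731322 -1.06054797] 15.7
True
the job is handed in; nothing more can be done
None
```

I set the card behind the scale and am holding the clip open over the middle of its top edge. I handed the job in at 15.7 s. The hand-in gives no verdict, so these are my own measurements.

- **Stand:** The tongue points at the scale with a gap of about 31 mm. It is centred to within about 1 mm and square to within about 0.5°. I measured this just after release. The card was still in the same place when I lowered the clip.
- **Clip:** It is fully squeezed at a 30 N grip. The card lies within about 0.5 mm of midway between the lips, with roughly 10 mm clear on each side. The lips reach about 16–18 mm below the card's top edge, and the spring barrel clears the edge by about 4–5 mm. The wrist force is only about the clip's weight, so it does not appear to be touching the card.
- **Left alone:** The arm's path stayed clear of the bowl, bottle, beaker and jar. I did not measure their positions again at the end.

**Small disagreements:** The gripper opening reads 20 mm, against the 22 mm given for the squeezed wing tips. Scale position estimates from the top and wrist cameras differ by 1–2 mm, which is within the stated calibration.

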